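# Pack the spool kit away and screw its cover down

### The job

Put the kit away: pull up the red spring knob, slide the storage bin's cover fully open and set every finished wooden spool that is on the table in the bin, each flat on the bin's floor with its stub up. Then slide the cover fully shut so that the knob's pin drops back into its hole, and with the screwdriver drive the slotted cover screw clockwise until it is fully home. Finally stand the screwdriver back in its stand, let go of everything, and leave the other things on the table where they are.

Things in the scene. Friction and masses are not known exactly. Their poses are not given: they have to be found in the camera images.
- case: fixed blue-grey case, 150 (x) by 320 (y) by 58 mm tall, with 5 mm guide lips 67 mm high along its long sides. Origin: centre of its underside. Open storage bin at its -y end (y -152 to -22, x -65 to 65, floor 8 mm up); the rest is a deck 58 mm up. A flat aluminium cover, 136 by 176 mm, top 65 mm above the table, lies over the bin and slides along +y onto the deck
- bin_floor (a point): centre of the storage bin's floor (130 by 130 mm inside, walls rise 50 mm above the floor); axes as the case's
- cover (a joint): position of the sliding cover in m: 0 shut, 0.135 fully open, along the case's +y; friction about 2 N; stays where it is left. It moves no more than about 2 mm while the plunger's pin is in its hole. The knob and the screw ride on the cover, near its +y edge
- plunger (a joint): lift of the red spring knob in m: 0 pin fully down in its hole (only when the cover is shut), 0.008 pin resting on the deck, 0.015 top of travel; above 0.008 the locked cover is free. A spring pulls it down (4.5 N at 0, 11 N at the top). When the cover is slid shut and the knob let go, the pin drops in by itself
- knob (a point): centre of the red round knob's head, 28 mm across and 16 mm tall; 93 mm above the table when down, above a dark 24 mm collar whose top is 79 mm above the table; pull it straight up and slide the cover by it. With the cover shut it lies at case x 35, y -2 mm
- screw (a joint): turn of the brass slotted cover screw in rad: grows clockwise seen from above; starts between 0 and 1; 4.5 is fully home (hard stop). It stays where it is left, resists with about 0.1 N m and sinks 1 mm per rad, so the bit must be pushed down to follow it
- slot (a point): centre of the screw slot's floor. The slot runs along this frame's x right across the head, 6.5 mm wide, 5.5 mm deep; head 24 mm across, 8 mm tall, its top 5.5 mm above this point. With the cover shut: case x -38, y -2 mm, 73 mm above the table at screw joint 0. Its x is the case's x turned clockwise by the screw joint's value
- driver: stubby screwdriver, 116 mm long, 120 g, standing bit down in its stand. Origin: the bit's tip, z up along the handle. Flat blade 16 mm wide (its x), 3 mm thick (its y); 10 mm shaft; black flange 34 mm across, 52 to 56 mm above the tip; square orange handle 26 by 26 mm (faces along x and y) 56 to 116 mm above the tip
- tip (a point): the middle of the screwdriver's bit edge (same as the driver's origin)
- stand: grey round screwdriver stand fixed to the table, 60 mm across, 60 mm tall, with an upright hole 26 mm across right through it. Origin: centre of its underside. The driver hangs in it by its flange, the tip 8 mm above the table; any yaw will do
- spool1: finished spool assembly (one of up to 4; absent ones read None): pale wooden disc with grey stripes, 44 mm across, 22 mm tall, standing flat, with a round dark steel stub 14 mm across at its centre, rising from 22 to 40 mm above its underside; 40 to 80 g; origin: centre of its underside, z along the stub
- spool2: finished spool assembly (one of up to 4; absent ones read None): pale wooden disc with grey stripes, 44 mm across, 22 mm tall, standing flat, with a round dark steel stub 14 mm across at its centre, rising from 22 to 40 mm above its underside; 40 to 80 g; origin: centre of its underside, z along the stub
- spool3: finished spool assembly (one of up to 4; absent ones read None): pale wooden disc with grey stripes, 44 mm across, 22 mm tall, standing flat, with a round dark steel stub 14 mm across at its centre, rising from 22 to 40 mm above its underside; 40 to 80 g; origin: centre of its underside, z along the stub
- spool4: finished spool assembly (one of up to 4; absent ones read None): pale wooden disc with grey stripes, 44 mm across, 22 mm tall, standing flat, with a round dark steel stub 14 mm across at its centre, rising from 22 to 40 mm above its underside; 40 to 80 g; origin: centre of its underside, z along the stub
- red_washer: bystander, leave alone: loose red plastic washer, 40 mm across, 6 mm thick, lying flat on the table
- teal_washer: bystander, leave alone: loose teal plastic washer, 40 mm across, 6 mm thick, lying flat on the table
- jar: bystander, leave alone: loose jar with a blue cap, 54 mm across, 80 mm tall
- mug: bystander, leave alone: loose white mug, 76 mm across, 90 mm tall
- wrench: bystander, leave alone: loose steel wrench lying flat, 180 mm long along its x
- tape: bystander, leave alone: loose black ring of tape, 90 mm across, 22 mm tall
Mind the look-alikes: they are no part of the job. Leave any blue or turquoise look-alike of the spool3 alone.

How it is judged:
On the way, in this order (a step that is already met when the one before it is completed fails the run):
1. the knob has been pulled and the cover slid open (value of joint cover above 0.12 m), for 0.2 s.
2. every spool present lies flat on the bin's floor, stub up, let go, with the cover open (x of spool1 in the frame of bin_floor between -0.066 and 0.066 m and y of spool1 in the frame of bin_floor between -0.066 and 0.066 m and z of each of spool1, spool2, spool3, spool4 in the frame of bin_floor below 0.006 m and angle between each of spool1, spool2, spool3, spool4's own z axis and vertical below 0.2 rad and x of spool2 in the frame of bin_floor between -0.066 and 0.066 m and y of spool2 in the frame of bin_floor between -0.066 and 0.066 m and x of spool3 in the frame of bin_floor between -0.066 and 0.066 m and y of spool3 in the frame of bin_floor between -0.066 and 0.066 m and x of spool4 in the frame of bin_floor between -0.066 and 0.066 m and y of spool4 in the frame of bin_floor between -0.066 and 0.066 m and contact force between the fingers and spool1 below 0.1 N and contact force between the fingers and spool2 below 0.1 N and contact force between the fingers and spool3 below 0.1 N and contact force between the fingers and spool4 below 0.1 N and value of joint cover above 0.05 m), for 0.2 s.
3. the cover is shut and the knob's pin is down in its hole (value of joint cover below 0.004 m and value of joint plunger below 0.003 m), for 0.2 s.
4. the screwdriver's bit is pressed in the screw's slot before the screw is home (all of step 3 and distance between tip and slot below 0.005 m and contact force between driver and case above 1 N and value of joint screw below 3 rad), for 0.1 s.
5. the screw is driven home with the bit still seated (all of step 3 and distance between tip and slot below 0.005 m and contact force between driver and case above 1 N and value of joint screw above 4.3 rad), for 0.1 s.
At the end, for the whole second after the job is handed in: Cover shut (4 mm) with the pin down (3 mm), screw at 4.3 rad or more, every spool present flat (0.2 rad) and still on the bin floor, screwdriver hanging upright (0.08 rad) and still in its stand, tip within 10 mm of its axis and under 13 mm above the table (all of step 3 and value of joint screw above 4.3 rad and x of spool1 in the frame of bin_floor between -0.066 and 0.066 m and y of spool1 in the frame of bin_floor between -0.066 and 0.066 m and z of each of spool1, spool2, spool3, spool4 in the frame of bin_floor below 0.006 m and angle between each of spool1, spool2, spool3, spool4's own z axis and vertical below 0.2 rad and x of spool2 in the frame of bin_floor between -0.066 and 0.066 m and y of spool2 in the frame of bin_floor between -0.066 and 0.066 m and x of spool3 in the frame of bin_floor between -0.066 and 0.066 m and y of spool3 in the frame of bin_floor between -0.066 and 0.066 m and x of spool4 in the frame of bin_floor between -0.066 and 0.066 m and y of spool4 in the frame of bin_floor between -0.066 and 0.066 m and linear speed of each of spool1, spool2, spool3, spool4, driver below 0.02 m/s and horizontal distance between driver and stand below 0.01 m and height (world z) of driver below 0.013 m and angle between driver's own z axis and vertical below 0.08 rad); the robot touches nothing.
It fails at once if a bystander was moved by more than 3 cm (distance of any of red_washer, teal_washer, jar, mug, wrench, tape from where it was at the start of the episode above 0.03 m).
Of spool1, spool2, spool3, spool4 only 2 to 4 are there at a start; the rules pass over those that are not, and their reading is None.
At some moment in a run one of spool1, spool2, spool3, spool4 may be knocked a few centimetres aside while the robot is not near it.
It also fails if it takes over 210 s, if anything falls off the work surface, if the arm or the gripper's body presses on something with over 40 N, if the wrist force passes 120 N, or if a joint passes its speed limit or range.

### The arm

A 6-joint arm with a two-finger parallel gripper is mounted at the origin on the work surface. World frame = base frame: x ahead of the robot, y to its left, z up, the work surface at z = 0. Lengths are in m, angles in rad, forces in N, time in s.
With the tool pointing down it reaches from about 0.4 to 0.825 m from the base axis. Payload 7 kg.
Tool frame: the origin (TCP) lies at the very end of the fingers, on their centre line; the grasp point (between the pads) lies 19 mm behind it; z points along the fingers, y is the line along which they close (so a half turn about z gives the same grasp; the last joint's range is limited). The gripper opens to 88 mm and grips with 3 to 60 N. Pads are 19 mm wide; open, the fingers measure 130 mm over their backs; the gripper's body (78 mm by 193 mm) begins 47 mm behind the grasp point.
Start: joints at [-0.848, 0.359, 0.012, 0, -1.224, -0.288], TCP at [0.284, -0.612, 0.227] pointing down, gripper open.
Joint ranges: [-3.07, 3.07], [-1.43, 2.12], [-1.02, 1.25], [-3.03, 1.67], [-3.05, -0], [-3.03, 3.03]. Speed limits (rad/s): [2.39, 2.39, 3.01, 3.14, 3.14, 3.14].

### API

Orientations are given as [roll, pitch, yaw] about the fixed x, y, z axes, in that order (R = Rz(yaw) Ry(pitch) Rx(roll)).
In Python, from station import arm, grab_frame gives the robot as it stands.
- The arm moves only by the tool jog_arm, never from a script. Its argument "deltas" is a list that holds one entry, the list of rows, each a list of 4 numbers: the shift along the tool's x, y, z in units of 60 mm (1.0 is 60 mm), then the turn about the tool's z in units of 5 degrees (1.0 is 5 degrees). A call has 1 to 8 rows; each row is the pose to reach, as a shift and turn from the pose commanded when the call began, along the tool's axes at that moment; what a row does not reach only later rows make up. A row lasts 1/8 s, in which the tool goes at most 62.5 mm and 10.7 degrees, less where a joint would pass 70% of its speed; a pose out of reach is approached as far as the arm can. A call with a gripper value outside its range is refused whole. "grip" is the finger opening in mm, from 0 to 87.6, set as the call begins (left out, the last holds). The fingers move at their own pace and stop on an object; "squeeze" is the grip in N (left out, the last holds). Time passes only in rows, so rows that repeat a pose let the fingers close. It gives the time, the measured TCP pose, the force, the opening and the grip force at its end, in the units of the state.
- arm.get_state(): the state, without advancing time (a new reading comes with each control period).
- grab_frame(name): name is "scene" or "side" or "wrist"; returns a dict with "img" (400x640x3 uint8, red, green, blue), "vfov" (degrees; the focal length in pixels is half the picture's height over the tangent of half this angle, whatever the lens; pixels are square), "cx", "cy" (the principal point, pixels), "dist_coeffs" ([k1, k2, p1, p2, k3] as OpenCV has them; the pictures are not rectified), "xyz" and "rotation" of the camera in the world. Camera axes: x right, y down, z forward; pixel columns grow to the right and rows downward; lengths in m; the calibration is good to about 2 mm. A picture is of the moment at which its call begins. There is no depth.
- arm.job_done(): hands the job in; it is judged then, once.
The state is a dict: "t": time; "q": joint angles; "qd": joint speeds; "joint_efforts": joint torques, N m; "eef_pos": TCP position; "ee_rot": TCP orientation; "force": force on the tool from outside, world axes, zero at the start; "moment": the same for the moment, N m; "width": finger opening in m; "gripper_force": force on a finger pad.
Only numpy, scipy, OpenCV 4.12 (cv2) and the standard library are available. Lean on these libraries where they do the work, as an engineer would, in place of code of your own. Each camera call takes 0.05 s, during which the arm holds its last target. There are 200 camera calls.

## Working session

There is one attempt and no reset: what is moved stays moved. The work goes in short steps, Python scripts to look and compute and a tool call to move; the robot and the scene stay as the last step left them, time stands still between calls to the robot, and variables do not carry over. Pictures are saved under pics/ and viewed, at most 14 in all, crops included, and the job is handed in when it is done.

Besides the shell and the picture viewer there is one more tool, called after "Call:" as name([rows], argument=value, ...), one row to a line, values as JSON. jog_arm: Moves the arm, as the interface text tells. Its arguments: {"type":"object","properties":{"deltas":{"type":"array"},"grip":{"type":"number"},"squeeze":{"type":"number"}},"required":["deltas"]}

```bash
mkdir -p pics; ls
cat > h.py <<'E'
import numpy as np, cv2, json
from station import arm, grab_frame
from scipy.spatial.transform import Rotation as R
def K(f):
    fl=200/np.tan(np.radians(f["vfov"])/2)
    return np.array([[fl,0,f["cx"]],[0,fl,f["cy"]],[0,0,1.]])
def Rc(f):
    r=np.array(f["rotation"],float)
    return r if r.shape==(3,3) else R.from_euler('xyz',r).as_matrix()
def ray(f,px):
    u=cv2.undistortPoints(np.array(px,float).reshape(-1,1,2),K(f),np.array(f["dist_coeffs"],float)).reshape(-1,2)
    return (Rc(f)@np.c_[u,np.ones(len(u))].T).T
def atz(f,px,z):
    d=ray(f,px);c=np.array(f["xyz"]);return c+d*((z-c[2])/d[:,2:3])
def proj(f,P):
    r=Rc(f).T;c=np.array(f["xyz"])
    return cv2.projectPoints(np.array(P,float).reshape(-1,1,3),cv2.Rodrigues(r)[0],-r@c,K(f),np.array(f["dist_coeffs"],float))[0].reshape(-1,2)
def tri(views):
    A=np.zeros((3,3));b=np.zeros(3)
    for f,p in views:
        d=ray(f,p)[0];d/=np.linalg.norm(d);M=np.eye(3)-np.outer(d,d);A+=M;b+=M@np.array(f["xyz"])
    return np.linalg.solve(A,b)
def snap(n,tag):
    f=grab_frame(n);cv2.imwrite(f"pics/{tag}.png",f["img"][:,:,::-1]);np.save(f"{tag}.npy",f,allow_pickle=True);return f
def load(tag): return np.load(f"{tag}.npy",allow_pickle=True).item()
def rel(p,yaw_to=None):
    "rows numbers to bring TCP to world p"
    s=arm.get_state();r=R.from_euler('xyz',s["ee_rot"]).as_matrix()
    return r.T@(np.array(p)-s["eef_pos"])/0.06
E
python3 - <<'E'
from h import *
for n in("scene","side","wrist"):
    f=snap(n,n+"0");print(n,f["vfov"],f["cx"],f["cy"],f["dist_coeffs"],f["xyz"],np.array(f["rotation"]).tolist())
print(arm.get_state())
E
```

```text
pics
scene 53.5377515582198 321.33040167081873 199.30817877558238 [-0.00164586  0.          0.          0.          0.        ] [1.03005574 0.73456007 0.96022606] [-2.357906475070027, -0.016076024123184762, 2.5247041707752262]
side 49.629596055457654 314.6691043428256 203.95436507285902 [-0.04394371  0.          0.          0.          0.        ] [0.24881196 0.87960805 0.65990285] [-2.1518874463806212, -0.014431096371840368, -2.840803796099212]
wrist 60.0592252977611 321.1759070747502 200.6727324577084 [0.0198875 0.        0.        0.        0.       ] [ 0.22265439 -0.64062496  0.38462716] [2.887729379724767, -0.0017270113815048838, 2.0044404900214503]
{'t': 0.15, 'q': array([-8.47911223e-01,  3.59177205e-01,  1.12905565e-02, -2.39788170e-04,
       -1.22411226e+00, -2.88111946e-01]), 'qd': array([-2.17364685e-04, -2.38779361e-03,  1.27212527e-03,  1.25614069e-03,
        7.62881565e-05, -3.15753534e-04]), 'joint_efforts': array([-7.94970420e-04, -5.83277106e+01,  2.93294799e+01,  7.00105593e+00,
        8.88432842e-03, -1.31430725e-04]), 'eef_pos': array([ 0.28413927, -0.61188156,  0.22587904]), 'ee_rot': array([ 3.14037558e+00, -1.25574524e-04, -2.70690103e+00]), 'force': array([ 0.07622163, -0.26251495,  0.53213894]), 'moment': array([0.06721694, 0.05578595, 0.0142037 ]), 'gripper_force': 0.0, 'width': 0.08748444715206473}
```

View pics/scene0.png

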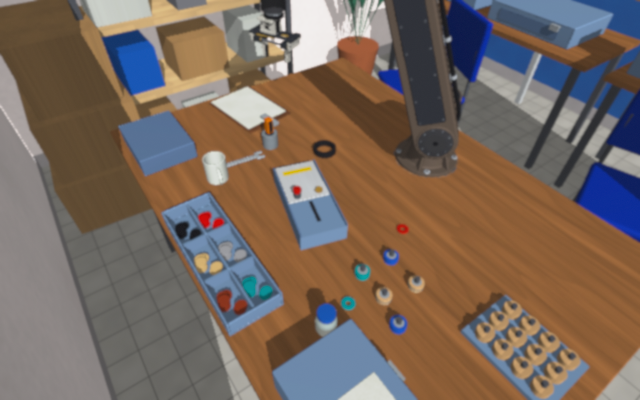

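View pics/side0.png

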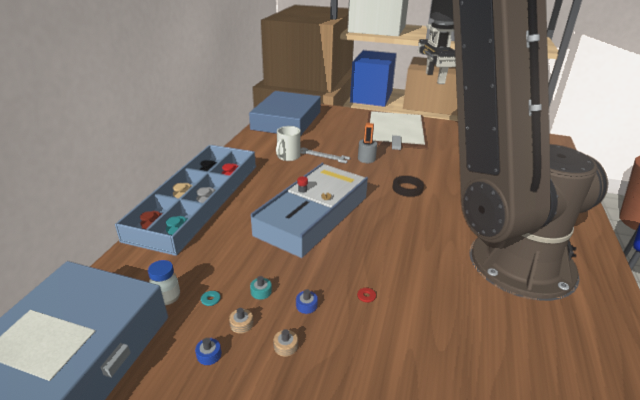

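Scene view: the pale spools with a dark stub are at (384,295) and (416,283), or (241,320) and (286,343) in the side view. Look-alikes are blue at (390,256) and (398,323), teal at (362,271), and the 12 pieces in the rack at (525,345). The case is at (310,200), knob (296,191), screw (318,189), driver (269,128). I'll check the choice in one crop.

Run:
```python
from h import *
s=load("side0");c=load("scene0")
a=cv2.resize(s["img"][250:370,180:390],None,fx=3.5,fy=3.5)[:,:735]
b=cv2.resize(s["img"][120:255,240:430],None,fx=3,fy=3)
cv2.imwrite("pics/crop1.png",cv2.resize(s["img"][120:370,175:425],None,fx=2.4,fy=2.4,interpolation=cv2.INTER_CUBIC)[:,:,::-1])
for n,p,q in [("spA",(384,291),(240,313)),("spB",(416,279),(285,336)),("knob",(296,190),(303,183)),("screw",(318,189),(327,197)),("driver top",(269,119),(369,126)),("tape",(324,148),(408,186)),("jarcap",(326,311),(161,270)),("rackNW",(511,300),(511,300))]:
    print(n,tri([(c,p),(s,q)]).round(3))
print("rack",atz(c,[(463,330),(505,297),(586,365),(530,400)],0.03).round(3).tolist())
print("case",atz(s,[(253,211),(302,249)],.058).round(3).tolist(),atz(s,[(368,180)],.067).round(3))
```

```text
spA [0.546 0.37  0.032]
spB [0.446 0.391 0.029]
knob [ 0.558 -0.046  0.086]
screw [ 0.487 -0.025  0.069]
driver top [ 0.454 -0.391  0.122]
tape [ 0.3  -0.25  0.01]
jarcap [0.725 0.349 0.075]
rackNW [0.245 0.542 0.215]
rack [[0.456, 0.566, 0.03], [0.289, 0.568, 0.03], [0.285, 0.792, 0.03], [0.463, 0.762, 0.03]]
case [[0.647, 0.08, 0.058], [0.485, 0.182, 0.058]] [[ 0.405 -0.146  0.067]]
```

View pics/crop1.png

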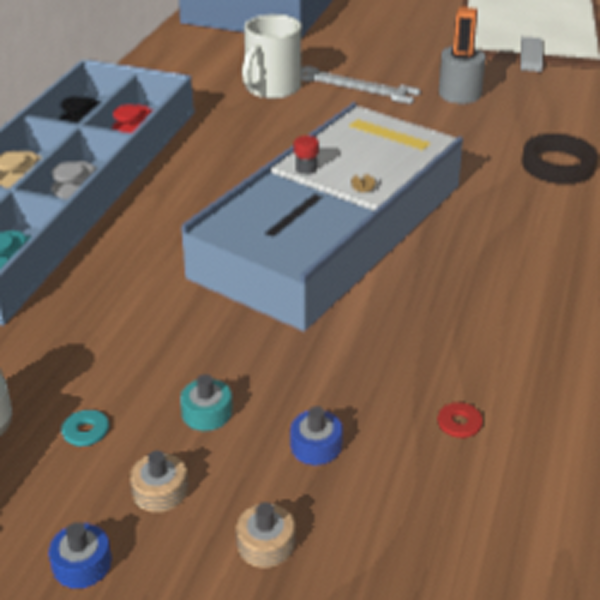

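The crop shows two pale spools with steel stubs, at crop (158,480) and (265,535). The blue and teal ones and the rack pieces are the look-alikes. Next I move above the case for an exact look.

Call:
jog_arm([
  [[-3.0,2.7,-1.0,2.0],[-3.0,2.7,-1.2,4.0],[-5.0,4.5,-1.2,6.0],[-6.0,5.5,-1.2,8.3],[-7.5,6.8,-1.2,8.3],[-7.5,6.8,-1.2,8.3],[-7.5,6.8,-1.2,8.3],[-7.5,6.8,-1.2,8.3]],
])

```text
t: 1.15
eef_pos: [0.4737, -0.1627, 0.2908]
ee_rot: [3.141, 0.0, 2.852]
force: [1.6, -1.5, 0.8]
width: 0.0877
gripper_force: 0.0
```

Run:
```python
from h import *
s=arm.get_state();print(s["t"],s["q"].round(3),s["eef_pos"].round(3),s["ee_rot"].round(3),s["qd"].round(2))
```

```text
1.15 [ 0.062  0.03  -0.257 -0.    -1.283 -1.922] [ 0.474 -0.163  0.291] [3.141 0.    2.852] [ 0.99 -0.    0.07  0.   -0.07 -0.99]
```

Call:
jog_arm([
  [[-0.2,2.0,0.0,0.0],[-0.2,2.0,0.0,0.0],[-0.2,2.0,0.0,0.0],[-0.2,2.0,0.0,0.0],[-0.2,2.0,0.0,0.0],[-0.2,2.0,0.0,0.0]],
])

```text
t: 1.9
eef_pos: [0.5188, -0.0542, 0.2906]
ee_rot: [3.141, 0.0, 2.85]
force: [0.5, 0.5, 0.1]
width: 0.0877
gripper_force: 0.0
```

Run:
```python
from h import *
s=arm.get_state();print(s["t"],s["q"].round(3),s["eef_pos"].round(3),s["ee_rot"].round(3),s["qd"].round(2))
snap("wrist","w1")
```

```text
1.9 [ 0.272  0.067 -0.218 -0.    -1.285 -2.134] [ 0.519 -0.054  0.291] [3.141 0.    2.85 ] [ 0. -0.  0.  0.  0. -0.]
```

View pics/w1.png

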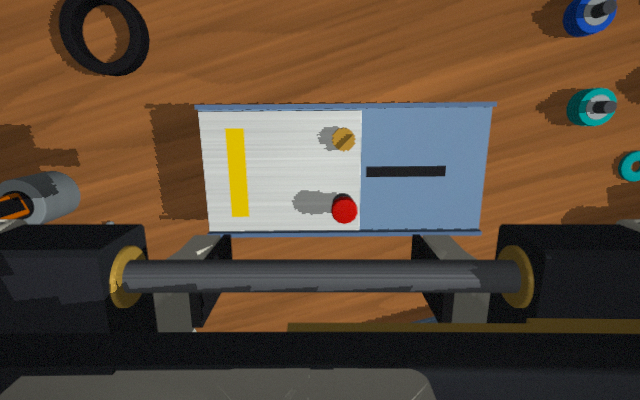

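Wrist view: lip corners at about (197,105), (494,103), (480,235), (210,236). Screw head at (343,139), knob at (344,210), stand at lower left.

Run:
```python
from h import *
from scipy.optimize import least_squares
f=load("w1");c=load("scene0");s=load("side0");im=f["img"].astype(int)
def cen(m):
    ys,xs=np.nonzero(m);return (xs.mean().round(2),ys.mean().round(2),len(xs))
red=(im[:,:,0]>120)&(im[:,:,1]<60)&(im[:,:,2]<60);kn=cen(red);print("knob px",kn)
sub=np.zeros(red.shape,bool);sub[120:160,325:362]=1
br=sub&(im[:,:,0]-im[:,:,2]>50);sc=cen(br);print("screw px",sc)
ye=(im[:,:,0]>200)&(im[:,:,2]<60)&(im[:,:,1]>150);print("yellow",cen(ye))
obs=np.array([(197,105),(494,103),(480,235.5),(210,236.5)],float)
M=np.array([[-.075,-.16,.067],[-.075,.16,.067],[.075,.16,.067],[.075,-.16,.067]])
def W(p,P):
    P=np.array(P);c_,s_=np.cos(p[2]),np.sin(p[2]);return np.c_[p[0]+c_*P[:,0]-s_*P[:,1],p[1]+s_*P[:,0]+c_*P[:,1],P[:,2]]
A=np.vstack([M,[[.035,-.002,.097],[-.038,-.002,.0785]]]);O=np.vstack([obs,kn[:2],sc[:2]])
fun=lambda p:(proj(f,W(p,A))-O).ravel()
r=least_squares(fun,[.52,-.03,-.28]);print(r.x,fun(r.x).round(1))
np.save("case.npy",r.x)
print("knob",W(r.x,[[.035,-.002,.093]]),"screw",W(r.x,[[-.038,-.002,.0785]]))
# side check
print("side check",proj(s,W(r.x,[[.035,-.002,.093],[-.038,-.002,.078]])),proj(c,W(r.x,[[.035,-.002,.093],[-.038,-.002,.078]])))
print("knob tri",tri([(f,kn[:2]),(s,(303,182.5)),(c,(296,190))]))
cv2.imwrite("pics/w1c.png",cv2.resize(f["img"][115:165,320:370],None,fx=8,fy=8)[:,:,::-1])
```

```text
knob px (np.float64(343.55), np.float64(210.74), 464)
screw px (np.float64(343.33), np.float64(139.0), 416)
yellow (np.float64(236.92), np.float64(171.85), 1458)
[ 0.52632235 -0.02959196 -0.28558514] [-2.4 -0.5  2.8 -0.8  1.   0.4 -2.6  1.   0.6  0.3  0.4  0.9]
knob [[ 0.55934131 -0.04137111  0.093     ]] screw [[ 0.48929803 -0.02080563  0.0785    ]]
side check [[302.38402133 180.909871  ]
 [325.9654958  194.34270884]] [[296.36853995 189.8659112 ]
 [318.21124452 188.38670021]]
knob tri [ 0.55940816 -0.04267778  0.08947585]
```

View pics/w1c.png

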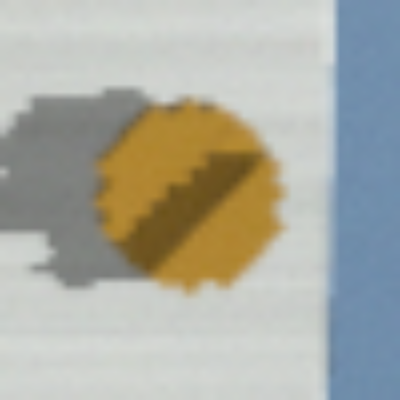

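Crop: the slot runs from (135,255) to (250,158), so the screw is at about 0.85 rad. Now for the knob.

Run:
```python
from h import *
print(rel([.5593,-.0418,.078]))
```

```text
[-0.58509362  0.389344    3.54450449]
```

Call:
jog_arm([
  [[-0.585,0.39,0.8,-0.07],[-0.585,0.39,1.6,-0.07],[-0.585,0.39,2.3,-0.07],[-0.585,0.39,2.8,-0.07],[-0.585,0.39,3.2,-0.07],[-0.585,0.39,3.54,-0.07],[-0.585,0.39,3.54,-0.07],[-0.585,0.39,3.54,-0.07]],
], grip=70, squeeze=45)

```text
t: 2.95
eef_pos: [0.56, -0.0411, 0.079]
ee_rot: [3.141, 0.001, 2.858]
force: [-0.2, -0.0, 0.1]
width: 0.07
gripper_force: 0.0
```

Call:
jog_arm([
  [[0,0,0,0],[0,0,0,0],[0,0,0,0],[0,0,0,0],[0,0,0,0],[0,0,0,0],[0,0,0,0],[0,0,0,0]],
], grip=10)

```text
t: 3.95
eef_pos: [0.5595, -0.0407, 0.0782]
ee_rot: [3.142, 0.0, 2.858]
force: [-0.3, 0.2, 1.5]
width: 0.0268
gripper_force: 45.0
```

Call:
jog_arm([
  [[0,0,-0.1,0],[0,0,-0.2,0],[0,0,-0.2,0],[0,0,-0.2,0]],
])

```text
t: 4.45
eef_pos: [0.5594, -0.0408, 0.0897]
ee_rot: [3.142, -0.0, 2.858]
force: [3.6, -0.3, -9.1]
width: 0.0268
gripper_force: 45.0
```

Call:
jog_arm([
  [[0,0.3,0,0],[0,0.7,0,0],[0,1.1,0,0],[0,1.5,0,0],[0,1.9,0,0],[0,2.15,0,0],[0,2.24,0,0],[0,2.24,0,0]],
])

```text
t: 5.45
eef_pos: [0.5968, 0.0885, 0.0898]
ee_rot: [3.141, -0.001, 2.858]
force: [2.7, 0.6, -10.1]
width: 0.0264
gripper_force: 45.0
```

Call:
jog_arm([
  [[0,0,0.05,0],[0,0,0.05,0],[0,0,0.05,0],[0,0,0.05,0]],
], grip=60)

```text
t: 5.95
eef_pos: [0.5973, 0.0882, 0.0876]
ee_rot: [3.141, 0.001, 2.858]
force: [-0.4, -0.4, 0.5]
width: 0.0584
gripper_force: 0.0
```

Call:
jog_arm([
  [[0,0,-0.6,0],[0,0,-1.5,0],[0,0,-2.5,0],[0,0.8,-3.2,0],[0,1.6,-3.2,0],[0,2.2,-3.2,0],[0,2.2,-3.2,0],[0,2.2,-3.2,0]],
])

```text
t: 6.95
eef_pos: [0.6337, 0.2148, 0.2789]
ee_rot: [-3.141, -0.0, 2.859]
force: [-0.4, -0.4, -0.2]
width: 0.0601
gripper_force: 0.0
```

Run:
```python
from h import *
s=arm.get_state();print(s["t"],s["q"].round(3),s["eef_pos"].round(3),s["ee_rot"].round(3))
snap("wrist","w2")
```

```text
6.95 [ 0.618  0.324  0.079  0.    -1.327 -2.471] [0.634 0.215 0.279] [-3.141 -0.     2.859]
```

View pics/w2.png

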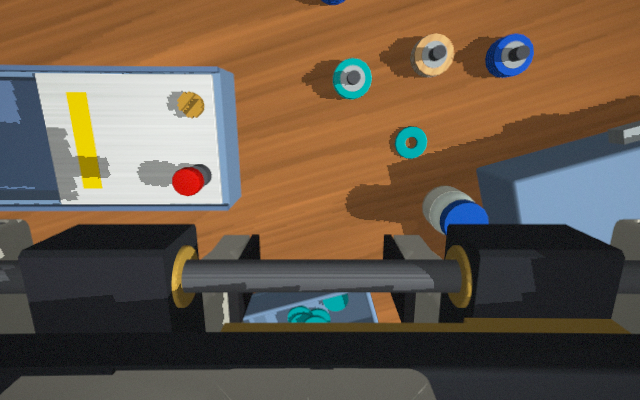

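w2: the cover is open, with the knob at (188,181). The pale spool is at (434,55), with look-alikes at (352,78) teal and (510,55) blue. I move for a view of both spools.

Run:
```python
from h import *
f=load("w2")
print(atz(f,[(434,58),(320,120)],.022))
s=arm.get_state()
d=atz(f,[(320,120)],.03)[0]-s["eef_pos"]
t=np.array([.496,.38,.03])-d;print(t,rel(t),np.hypot(*t[:2]))
```

```text
[[0.549431   0.36993758 0.022     ]
 [0.57808776 0.22898447 0.022     ]]
[0.5518676  0.36532982 0.27915337] [ 2.01453701e+00  2.03288553e+00 -3.07361474e-04] 0.6618336088250021
```

Call:
jog_arm([
  [[1,1,0,0],[2,2,0,0],[2,2,0,0],[2,2,0,0],[2,2,0,0],[2,2,0,0]],
])

```text
t: 7.75
eef_pos: [0.5529, 0.3625, 0.2794]
ee_rot: [3.141, 0.0, 2.857]
force: [-0.7, -0.6, -0.2]
width: 0.0601
gripper_force: 0.0
```

Run:
```python
from h import *
s=arm.get_state();print(s["t"],s["q"].round(3),s["eef_pos"].round(3),s["ee_rot"].round(3))
snap("wrist","w3")
```

```text
7.75 [ 0.875  0.31   0.06   0.    -1.321 -2.73 ] [0.553 0.362 0.279] [3.141 0.    2.857]
```

View pics/w3.png

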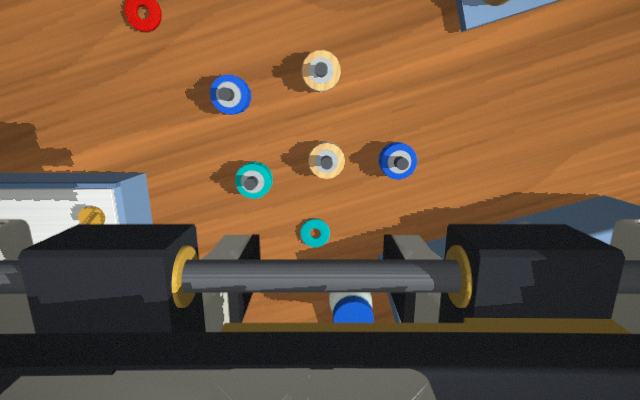

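w3: pale spools at A (327,160) and B (322,70). Blue is at (230,95) and (398,160), teal (254,180), washers (315,233) and (143,13).

Run:
```python
from h import *
f=load("w3");g=load("w2");s=load("side0");c=load("scene0");im=f["img"].astype(int)
def ring(im,x,y,r=22):
    m=np.zeros(im.shape[:2],np.uint8);sub=im[y-r:y+r,x-r:x+r]
    b=(sub[:,:,0]>225)&(sub[:,:,1]>170)|((sub.max(2)-sub.min(2)<35)&(sub.min(2)>40))
    m[y-r:y+r,x-r:x+r]=b
    n,l,st,ce=cv2.connectedComponentsWithStats(m);k=1+st[1:,4].argmax()
    pts=np.argwhere(l==k)[:,::-1].astype(np.float32)
    return cv2.fitEllipse(cv2.convexHull(pts)),st[k]
for n,x,y in(("A",327,160),("B",322,70)):
    e,st=ring(im,x,y);print(n,e,st,atz(f,[e[0]],.02))
print(tri([(f,(325.5,162)),(s,(240,312))]),tri([(f,(321,70)),(s,(285,335))]))
b=np.hstack([cv2.resize(im[y-25:y+25,x-25:x+25].astype(np.uint8),None,fx=7,fy=7,interpolation=0) for x,y in((327,160),(322,70))])
cv2.imwrite("pics/w3c.png",b[:,:,::-1])
```

```text
A ((326.2804260253906, 159.82394409179688), (35.266761779785156, 36.7702751159668), 162.15286254882812) [310 142  35  37 904] [[0.54468996 0.37086731 0.02      ]]
B ((321.1210021972656, 70.61103820800781), (37.164188385009766, 41.30128860473633), 0.7909203171730042) [ 304   51   37   41 1091] [[0.44566346 0.39348295 0.02      ]]
[0.54590834 0.36995618 0.03338415] [0.44633672 0.3933071  0.03115944]
```

View pics/w3c.png

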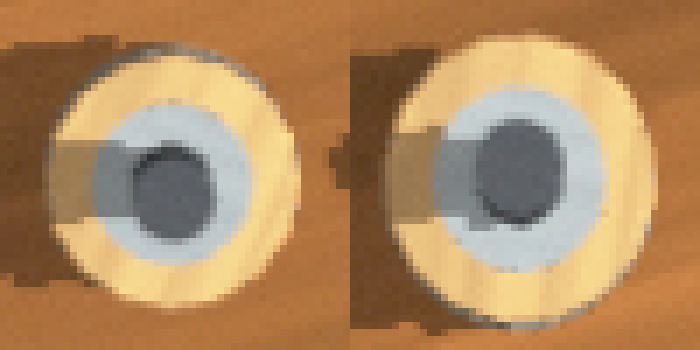

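Crop: the stubs are upright in both, with ring centres at w3 (326.6,161.4) and (321.1,70.7).

Run:
```python
from h import *
f=load("w3")
P=atz(f,[(326.6,161.4),(321.1,70.7)],.022);print(P)
p=np.load("case.npy")
for x in(.032,-.032):
    print("bin",p[0]+np.cos(p[2])*x-np.sin(p[2])*-.087,p[1]+np.sin(p[2])*x+np.cos(p[2])*-.087)
print(rel([P[0][0],P[0][1],.005]))
```

```text
[[0.54635719 0.37075627 0.022     ]
 [0.44594826 0.39337532 0.022     ]]
bin 0.5325167053475095 -0.12208319879373586
bin 0.47110889910360915 -0.10405318680506576
[0.14493098 0.10119045 4.57160524]
```

Call:
jog_arm([
  [[0.14,0.1,1,0],[0.14,0.1,2,0],[0.14,0.1,3,0],[0.14,0.1,3.8,0],[0.14,0.1,4.3,0],[0.14,0.1,4.57,0],[0.14,0.1,4.57,0],[0.14,0.1,4.57,0]],
], grip=57, squeeze=20)

```text
t: 8.8
eef_pos: [0.5469, 0.3725, 0.0064]
ee_rot: [3.14, 0.001, 2.858]
force: [-0.3, 0.1, 0.8]
width: 0.057
gripper_force: 0.0
```

Call:
jog_arm([
  [[0,0,0,0],[0,0,0,0],[0,0,0,0],[0,0,0,0],[0,0,0,0]],
], grip=30)

```text
t: 9.43
eef_pos: [0.5463, 0.3722, 0.006]
ee_rot: [3.141, 0.001, 2.859]
force: [-1.7, -0.4, 6.5]
width: 0.0435
gripper_force: 20.0
```

Call:
jog_arm([
  [[0,0,-1,0],[0,0,-2,0],[-0.3,-1,-2.9,0],[-0.6,-2,-2.9,0],[-0.9,-3,-2.9,0],[-1.2,-4,-2.9,0],[-1.5,-5,-2.9,0],[-1.8,-6,-2.9,0]],
])

```text
t: 10.42
eef_pos: [0.5485, 0.0112, 0.1793]
ee_rot: [3.141, 0.001, 2.859]
force: [1.1, -0.3, -0.6]
width: 0.0434
gripper_force: 20.0
```

Run:
```python
from h import *
s=arm.get_state();print(s["eef_pos"],s["width"],rel([.5325,-.1221,.016]))
```

```text
[0.54846433 0.01123976 0.17927505] 0.04335169125947968 [-0.36318688 -2.21004873  2.72002356]
```

Call:
jog_arm([
  [[-0.29,-1.0,0,0],[-0.29,-1.97,0,0],[-0.29,-1.97,0,0],[-0.29,-1.97,0.5,0],[-0.29,-1.97,1.3,0],[-0.29,-1.97,2.0,0],[-0.29,-1.97,2.4,0],[-0.29,-1.97,2.4,0]],
])

```text
t: 11.42
eef_pos: [0.5313, -0.1049, 0.0333]
ee_rot: [-3.14, -0.004, 2.859]
force: [-1.0, 0.4, 1.1]
width: 0.0434
gripper_force: 20.0
```

Run:
```python
from h import *
s=arm.get_state();print(s["eef_pos"],s["width"],rel([.5325,-.1221,.0145]))
```

```text
[ 0.53128498 -0.10486128  0.03328556] 0.04340587995020589 [-0.10072911 -0.26978957  0.31313326]
```

Call:
jog_arm([
  [[-0.1,-0.27,0,0],[-0.1,-0.27,0.1,0],[-0.1,-0.27,0.2,0],[-0.1,-0.27,0.3,0],[-0.1,-0.27,0.3,0],[-0.1,-0.27,0.3,0]],
])

```text
t: 12.18
eef_pos: [0.5338, -0.1225, 0.0169]
ee_rot: [-3.142, -0.0, 2.858]
force: [-0.2, 0.9, -0.3]
width: 0.0434
gripper_force: 20.0
```

Call:
jog_arm([
  [[0,0,0,0],[0,0,0,0],[0,0,0,0],[0,0,0,0]],
], grip=57)

```text
t: 12.68
eef_pos: [0.5337, -0.1226, 0.017]
ee_rot: [3.142, 0.0, 2.858]
force: [-0.5, -0.9, -0.2]
width: 0.0566
gripper_force: 0.0
```

Call:
jog_arm([
  [[0,0,-0.7,0],[0,0,-1.5,0],[0,0,-2.5,0],[0,0,-3.5,0],[0,0,-3.5,0],[0,0,-3.5,0]],
])

```text
t: 13.42
eef_pos: [0.5333, -0.1225, 0.2268]
ee_rot: [3.141, 0.0, 2.858]
force: [0.2, -0.9, -0.9]
width: 0.057
gripper_force: 0.0
```

Run:
```python
from h import *
s=arm.get_state();print(s["eef_pos"],s["width"],s["qd"].round(2));snap("wrist","w4");snap("side","s4")
print(rel([.4459,.3934,.225]))
```

```text
[ 0.53328733 -0.12246971  0.22677881] 0.056978660270099415 [-0.    0.03 -0.02 -0.    0.   -0.  ]
[3.79747263 7.85085982 0.01300075]
```

View pics/s4.png

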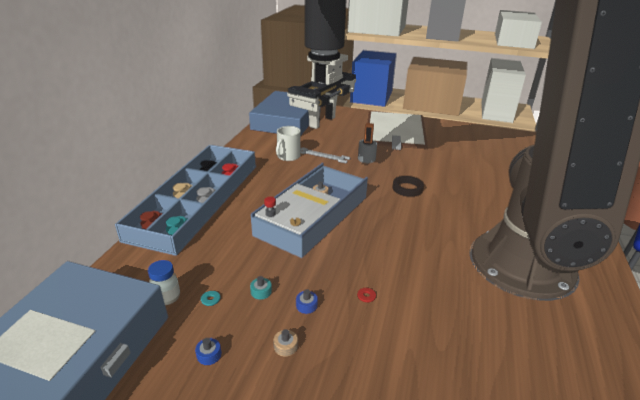

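Side view: spool A's stub is visible in the bin at (322,188), and spool B is still at (286,342). I go above B.

Call:
jog_arm([
  [[0.4,0.9,0,0],[0.8,1.8,0,0],[1.2,2.7,0,0],[1.7,3.6,0,0],[2.2,4.5,0,0],[2.6,5.4,0,0],[3.0,6.2,0,0],[3.4,7.0,0,0]],
])

```text
t: 14.52
eef_pos: [0.4542, 0.339, 0.2254]
ee_rot: [-3.139, -0.001, 2.859]
force: [0.8, -0.1, 0.1]
width: 0.0572
gripper_force: 0.0
```

Call:
jog_arm([
  [[0,0,0,0],[0,0,0,0],[0,0,0,0]],
])

```text
t: 14.9
eef_pos: [0.4554, 0.3366, 0.2264]
ee_rot: [-3.14, -0.0, 2.857]
force: [-0.0, 0.3, -0.4]
width: 0.057
gripper_force: 0.0
```

Run:
```python
from h import *
s=arm.get_state();print(s["eef_pos"],s["q"].round(2));f=snap("wrist","w5")
print(proj(f,[[.4459,.3934,.022]]),rel([.4459,.3934,.006]))
im=f["img"].astype(int)
x,y=proj(f,[[.4459,.3934,.022]])[0].astype(int)
m=((im[:,:,0]>225)&(im[:,:,1]>170)&(im[:,:,2]<190)).astype(np.uint8)
n,l,st,ce=cv2.connectedComponentsWithStats(m)
print([(st[i].tolist(),ce[i].round(1).tolist()) for i in range(1,n) if st[i,4]>80])
```

```text
[0.45535439 0.33657988 0.22637721] [ 0.98  0.18 -0.23  0.   -1.16 -2.84]
[[371.38102653 153.04369186]] [0.41801277 0.86617832 3.67690978]
[([581, 2, 7, 18, 84], [583.6, 10.3]), ([553, 4, 11, 16, 93], [558.3, 10.8]), ([577, 34, 12, 18, 160], [582.3, 42.6]), ([619, 48, 10, 16, 99], [624.1, 55.0]), ([571, 67, 8, 16, 91], [574.0, 74.7]), ([579, 67, 15, 16, 187], [585.7, 74.4]), ([560, 68, 11, 14, 109], [565.5, 73.5]), ([353, 132, 39, 41, 624], [374.1, 152.1])]
```

Call:
jog_arm([
  [[0.42,0.866,0,0],[0.42,0.866,0.8,0],[0.42,0.866,1.8,0],[0.42,0.866,2.7,0],[0.42,0.866,3.3,0],[0.42,0.866,3.67,0],[0.42,0.866,3.67,0],[0.42,0.866,3.67,0]],
])

```text
t: 15.95
eef_pos: [0.4464, 0.3948, 0.0078]
ee_rot: [3.14, 0.001, 2.858]
force: [-0.8, -0.2, 0.5]
width: 0.0568
gripper_force: 0.0
```

Call:
jog_arm([
  [[0,0,0,0],[0,0,0,0],[0,0,0,0],[0,0,0,0],[0,0,0,0]],
], grip=30)

```text
t: 16.58
eef_pos: [0.4459, 0.395, 0.0078]
ee_rot: [3.14, 0.001, 2.859]
force: [-1.5, -1.3, 7.4]
width: 0.0436
gripper_force: 20.0
```

Call:
jog_arm([
  [[0,0,-1,0],[0,0,-2,0],[0,0,-2.9,0],[-0.3,-0.9,-2.9,0],[-0.7,-1.8,-2.9,0],[-1.1,-2.7,-2.9,0],[-1.5,-3.6,-2.9,0],[-1.9,-4.5,-2.9,0]],
])

```text
t: 17.58
eef_pos: [0.4794, 0.1018, 0.1811]
ee_rot: [3.141, 0.001, 2.859]
force: [0.8, 0.4, -0.9]
width: 0.0435
gripper_force: 20.0
```

Run:
```python
from h import *
s=arm.get_state();print(s["eef_pos"],s["width"],rel([.4711,-.1041,.016]))
```

```text
[0.47941987 0.10184216 0.18112966] 0.04347588852733943 [-0.8229021  -3.33723248  2.74963431]
```

Call:
jog_arm([
  [[-0.3,-1,0,0],[-0.6,-2,0,0],[-0.8,-3,0,0],[-0.82,-3.2,0,0],[-0.82,-3.2,0,0],[-0.82,-3.2,0,0],[-0.82,-3.2,0,0]],
])

```text
t: 18.45
eef_pos: [0.4734, -0.0934, 0.1807]
ee_rot: [3.141, 0.0, 2.86]
force: [-0.3, -0.4, -0.8]
width: 0.0433
gripper_force: 20.0
```

Run:
```python
from h import *
s=arm.get_state();print(s["eef_pos"],s["width"],rel([.4711,-.1041,.017]))
```

```text
[ 0.47340856 -0.09342124  0.18072778] 0.043256961217124815 [-0.01220381 -0.18201439  2.72877412]
```

Call:
jog_arm([
  [[-0.01,-0.18,0.6,0],[-0.01,-0.18,1.3,0],[-0.01,-0.18,2.0,0],[-0.01,-0.18,2.4,0],[-0.01,-0.18,2.6,0],[-0.01,-0.18,2.73,0],[-0.01,-0.18,2.73,0],[-0.01,-0.18,2.73,0]],
])

```text
t: 19.45
eef_pos: [0.4713, -0.105, 0.0177]
ee_rot: [3.141, 0.001, 2.858]
force: [-0.4, -0.0, -0.3]
width: 0.0432
gripper_force: 20.0
```

Call:
jog_arm([
  [[0,0,0,0],[0,0,0,0],[0,0,0,0],[0,0,0,0]],
], grip=57)

```text
t: 19.95
eef_pos: [0.4707, -0.1051, 0.017]
ee_rot: [3.142, 0.0, 2.858]
force: [-0.1, 0.1, 0.5]
width: 0.0571
gripper_force: 0.0
```

Call:
jog_arm([
  [[0,0,-0.7,0],[0,0,-1.5,0],[0,0,-2.5,0],[-0.5,0,-3.5,0],[-1,0.5,-4,0],[-1,0.5,-4,0],[-1,0.5,-4,0],[-1,0.5,-4,0]],
])

```text
t: 20.95
eef_pos: [0.5354, -0.0933, 0.2557]
ee_rot: [-3.141, -0.002, 2.858]
force: [-0.2, 0.1, 0.8]
width: 0.0572
gripper_force: 0.0
```

Run:
```python
from h import *
s=arm.get_state();print(s["eef_pos"],s["width"],s["q"].round(2));snap("wrist","w6")
```

```text
[ 0.53544    -0.09332736  0.25574799] 0.05715972587588282 [ 0.19  0.12 -0.23 -0.   -1.22 -2.04]
```

View pics/w6.png

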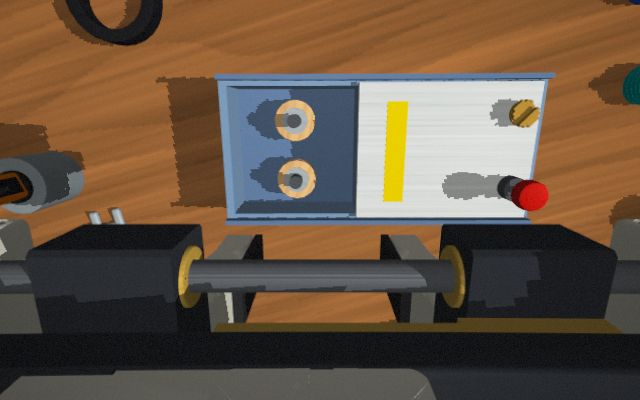

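w6: both spools stand stub up in the bin at (295,121) and (297,179), with the cover open. Now I shut it by the knob.

Run:
```python
from h import *
f=load("w6")
print(proj(f,[[.5972,.0878,.109]]),rel([.5972,.0878,.16]),rel([.5972,.0878,.086]))
```

```text
[[533.4296212 197.6967153]] [-0.14350021  3.18730486  1.59670443] [-0.14558269  3.1881533   2.83003571]
```

Call:
jog_arm([
  [[-0.15,1.0,0,0],[-0.15,2.0,0,0],[-0.15,3.0,0,0],[-0.15,3.15,0.5,0],[-0.15,3.17,1.2,0],[-0.15,3.17,1.6,0],[-0.15,3.17,1.6,0]],
], grip=70, squeeze=45)

```text
t: 21.88
eef_pos: [0.5968, 0.0862, 0.1586]
ee_rot: [-3.138, -0.004, 2.858]
force: [0.0, -0.0, 1.6]
width: 0.0701
gripper_force: 0.0
```

Run:
```python
from h import *
print(arm.get_state()["eef_pos"],rel([.5972,.0878,.086]))
```

```text
[0.59676082 0.08621896 0.15856889] [-0.00431463  0.03119194  1.20938074]
```

Call:
jog_arm([
  [[0,0.02,0.5,0],[0,0.02,0.9,0],[0,0.02,1.2,0],[0,0.02,1.2,0],[0,0.02,1.2,0]],
])

```text
t: 22.5
eef_pos: [0.5997, 0.0883, 0.0905]
ee_rot: [3.141, 0.002, 2.858]
force: [-0.6, 0.6, -0.2]
width: 0.07
gripper_force: 0.0
```

Call:
jog_arm([
  [[0,0,0,0],[0,0,0,0],[0,0,0,0],[0,0,0,0],[0,0,0,0],[0,0,0,0]],
], grip=10)

```text
t: 23.25
eef_pos: [0.5988, 0.088, 0.0889]
ee_rot: [-3.141, -0.0, 2.858]
force: [-0.2, -2.3, -0.2]
width: 0.027
gripper_force: 45.0
```

Call:
jog_arm([
  [[0,-0.3,-0.03,0],[0,-0.7,-0.03,0],[0,-1.1,-0.03,0],[0,-1.5,-0.03,0],[0,-1.9,-0.03,0],[0,-2.15,-0.03,0],[0,-2.26,-0.03,0],[0,-2.26,-0.03,0]],
])

```text
t: 24.25
eef_pos: [0.5611, -0.0417, 0.0908]
ee_rot: [3.14, 0.0, 2.857]
force: [3.9, 3.2, -9.6]
width: 0.0268
gripper_force: 45.0
```

Call:
jog_arm([
  [[0,-0.02,0.1,0],[0,-0.02,0.2,0],[0,-0.02,0.2,0]],
])

```text
t: 24.62
eef_pos: [0.5613, -0.0419, 0.0809]
ee_rot: [3.14, 0.002, 2.859]
force: [-4.4, 10.4, 10.0]
width: 0.0263
gripper_force: 45.0
```

Call:
jog_arm([
  [[0,0,0,0],[0,0,0,0],[0,0,0,0],[0,0,0,0]],
], grip=60)

```text
t: 25.12
eef_pos: [0.5604, -0.0435, 0.0786]
ee_rot: [-3.141, -0.0, 2.858]
force: [-0.6, -0.8, -0.1]
width: 0.0582
gripper_force: 0.0
```

Call:
jog_arm([
  [[0,0,-0.6,0],[0,0,-1.5,0],[0,0,-2.5,0],[0,-0.5,-3.3,0],[0,-1,-3.3,0],[0,-1,-3.3,0],[0,-1,-3.3,0]],
])

```text
t: 26.0
eef_pos: [0.5436, -0.1008, 0.2763]
ee_rot: [-3.141, -0.001, 2.858]
force: [-0.4, 0.3, -1.1]
width: 0.06
gripper_force: 0.0
```

Run:
```python
from h import *
s=arm.get_state();print(s["eef_pos"],s["width"],s["q"].round(2));snap("wrist","w7");snap("side","s7")
# tool-to-camera footprint
f=load("w7");d=atz(f,[(320,120)],.124)[0]-s["eef_pos"];t=np.array([.454,-.391,.124])-d;print(t,rel(t))
```

```text
[ 0.54360194 -0.10084198  0.27629191] 0.06000473252633047 [ 0.17  0.13 -0.18 -0.   -1.26 -2.03]
[ 0.51206659 -0.40646206  0.27629191] [-9.16968138e-01 -5.04538465e+00 -1.41541707e-03]
```

View pics/w7.png

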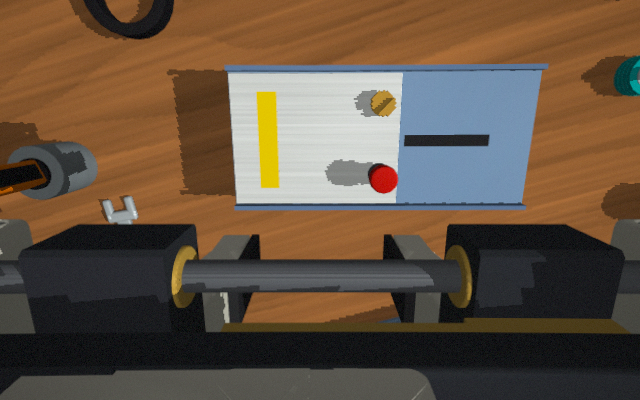

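w7: the cover is shut, the knob is down at (384,179), and the screw is at (383,103). On to the driver.

Call:
jog_arm([
  [[-0.2,-1,0,0],[-0.4,-2,0,0],[-0.6,-3,0,0],[-0.8,-4,0,0],[-0.9,-4.8,0,0],[-0.9,-5,0,0],[-0.9,-5,0,0],[-0.9,-5,0,0]],
])

```text
t: 27.1
eef_pos: [0.5123, -0.4027, 0.2767]
ee_rot: [3.141, -0.0, 2.859]
force: [0.3, -0.2, 0.2]
width: 0.06
gripper_force: 0.0
```

Run:
```python
from h import *
s=arm.get_state();print(s["eef_pos"],s["width"],s["q"].round(2));snap("wrist","w8")
f=load("w7");p=np.load("case.npy")
c_,s_=np.cos(p[2]),np.sin(p[2])
for P in([.035,-.002,.101],[.035,-.002,.109],[-.038,-.002,.0777]):print(proj(f,[[p[0]+c_*P[0]-s_*P[1],p[1]+s_*P[0]+c_*P[1],P[2]]]))
```

```text
[ 0.51227651 -0.40269921  0.2766717 ] 0.05999075019968525 [-0.37  0.3   0.03 -0.   -1.31 -1.49]
[[384.27198693 180.51996617]]
[[385.73827963 182.13926604]]
[[383.63502952 103.69571612]]
```

View pics/w8.png

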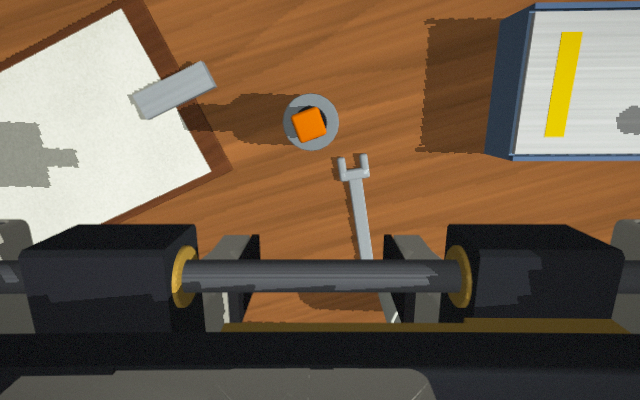

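w8: stand at (311,122) with the orange square handle at (310,124), wrench near (355,170).

Run:
```python
from h import *
f=load("w8");im=f["img"]
hsv=cv2.cvtColor(im,cv2.COLOR_RGB2HSV)
m=((hsv[:,:,0]>5)&(hsv[:,:,0]<18)&(hsv[:,:,1]>200)&(hsv[:,:,2]>200)).astype(np.uint8)
n,l,st,ce=cv2.connectedComponentsWithStats(m);k=1+st[1:,4].argmax();print(st[k],ce[k])
pts=np.argwhere(l==k)[:,::-1].astype(np.float32)
r=cv2.minAreaRect(pts);b=cv2.boxPoints(r);print(r)
W=atz(f,b,.124);print(W.round(4),W.mean(0))
for i in range(4):
    d=W[(i+1)%4]-W[i];print(np.linalg.norm(d),np.degrees(np.arctan2(d[1],d[0])))
# stand circle: grey
g=((hsv[:,:,1]<70)&(hsv[:,:,2]>60));g[:, :275]=0;g[:,345:]=0;g[:85]=0;g[155:]=0
n,l2,st2,c2=cv2.connectedComponentsWithStats(g.astype(np.uint8));k2=1+st2[1:,4].argmax()
hp=cv2.convexHull(np.argwhere(l2==k2)[:,::-1].astype(np.float32));e=cv2.fitEllipse(hp);print(st2[k2],e,atz(f,[e[0]],.06))
s=load("side0");c=load("scene0")
print("tri",tri([(f,W is not None and tuple(proj(f,[W.mean(0)])[0])),(s,(369,125)),(c,(269,119))]))
cv2.imwrite("pics/w8c.png",cv2.resize(im[85:160,270:350],None,fx=7,fy=7,interpolation=0)[:,:,::-1])
```

```text
[293 107  33  35 727] [309.39752407 124.48968363]
((309.383544921875, 124.35617065429688), (27.85579490661621, 26.919464111328125), 69.44395446777344)
[[ 0.4442 -0.4099  0.124 ]
 [ 0.4427 -0.3865  0.124 ]
 [ 0.4665 -0.3845  0.124 ]
 [ 0.4681 -0.4083  0.124 ]] [ 0.45539639 -0.3973283   0.124     ]
0.023439434257684254 93.62453741284645
0.02381075795358828 4.903573701228199
0.023890947188866637 -85.97933032278651
0.023970136898481008 -176.18292161874461
[ 283   93   56   58 1574] ((310.4125671386719, 121.59674072265625), (55.98634338378906, 57.24761962890625), 167.88536071777344) [[ 0.45453631 -0.39815378  0.06      ]]
tri [ 0.45450469 -0.39584455  0.12151078]
```

View pics/w8c.png

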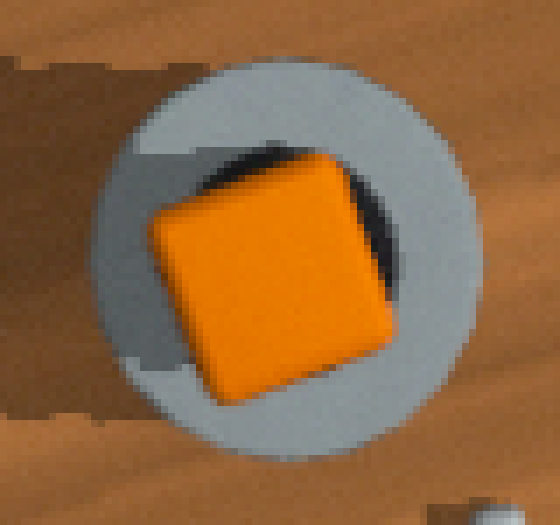

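Run:
```python
from h import *
print(rel([.4552,-.3975,.15]),arm.get_state()["ee_rot"])
```

```text
[ 0.93899185 -0.18380539  2.11450162] [3.14147745e+00 2.60170475e-04 2.85982748e+00]
```

Call:
jog_arm([
  [[0.5,-0.1,0.5,-2.0],[0.94,-0.18,1.2,-4.0],[0.94,-0.18,1.8,-4.1],[0.94,-0.18,2.1,-4.1],[0.94,-0.18,2.1,-4.1],[0.94,-0.18,2.1,-4.1]],
], grip=56)

```text
t: 27.9
eef_pos: [0.4556, -0.3983, 0.152]
ee_rot: [-3.141, 0.001, -3.066]
force: [-0.3, 0.1, 0.5]
width: 0.0559
gripper_force: 0.0
```

Run:
```python
from h import *
s=arm.get_state();print(s["q"].round(2),s["ee_rot"],rel([.4552,-.3975,.079]))
```

```text
[-0.4   0.3  -0.25  0.   -1.02 -1.1 ] [-3.14052742e+00  1.33960122e-03 -3.06591418e+00] [0.00702178 0.01480588 1.21602064]
```

Call:
jog_arm([
  [[0.01,0.01,0.5,0],[0.01,0.01,0.9,0],[0.01,0.01,1.2,0],[0.01,0.01,1.2,0],[0.01,0.01,1.2,0]],
], squeeze=40)

```text
t: 28.52
eef_pos: [0.455, -0.3984, 0.0802]
ee_rot: [-3.14, 0.002, -3.067]
force: [-0.6, 0.8, -0.4]
width: 0.0561
gripper_force: 0.0
```

Call:
jog_arm([
  [[0,0,0,0],[0,0,0,0],[0,0,0,0],[0,0,0,0],[0,0,0,0],[0,0,0,0]],
], grip=10)

```text
t: 29.28
eef_pos: [0.454, -0.398, 0.0789]
ee_rot: [-3.141, 0.0, -3.067]
force: [0.4, 0.9, 2.7]
width: 0.0259
gripper_force: 40.0
```

Call:
jog_arm([
  [[0,0,-0.4,0],[0,0,-0.9,0],[0,0,-1.5,0],[0,0,-2.0,0],[0,0,-2.0,0],[0,0,-2.0,0],[0,0,-2.0,0]],
])

```text
t: 30.15
eef_pos: [0.4533, -0.3976, 0.1973]
ee_rot: [3.14, -0.002, -3.067]
force: [0.1, -0.5, -0.4]
width: 0.0255
gripper_force: 40.0
```

Run:
```python
from h import *
s=arm.get_state();print(s["eef_pos"],s["ee_rot"])
f=snap("side","s9");g=snap("scene","c9");w=snap("wrist","w9")
t=s["eef_pos"]-[0,0,.071]
out=[]
for a in(f,g):
    x,y=proj(a,[t])[0].astype(int);print(x,y)
    x=max(x,20);out.append(cv2.resize(a["img"][y-45:y+15,x-20:x+20],None,fx=9,fy=9,interpolation=0))
cv2.imwrite("pics/s9c.png",np.hstack(out)[:,:,::-1])
```

```text
[ 0.45327415 -0.39758174  0.19726507] [ 3.14022753e+00 -1.97353573e-03 -3.06741407e+00]
370 123
268 117
```

View pics/s9c.png

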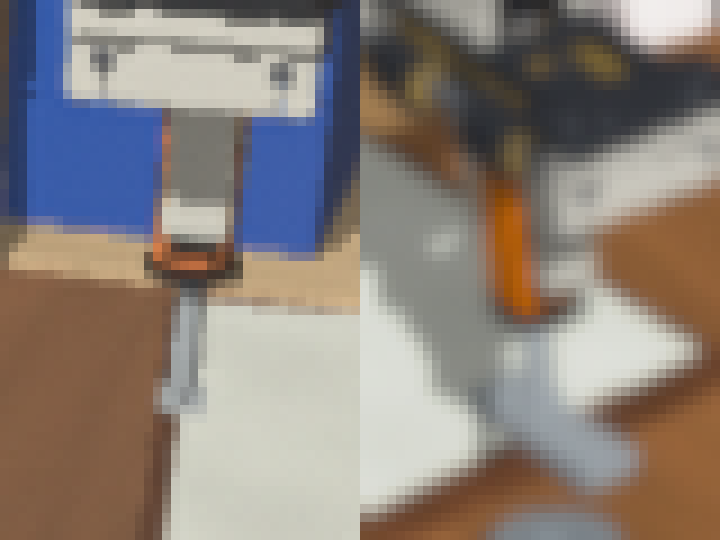

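Side crop: at the tip (180,395) the blade is about 5 px wide against a 3 px shaft, so the blade lies along tool x. Driving in one twist needs the blade along tool y, so I put the driver back and regrasp at 90°.

Call:
jog_arm([
  [[0.01,0,0.8,0],[0.01,0,1.4,0],[0.01,0,1.8,0],[0.01,0,1.97,0],[0.01,0,1.97,0],[0.01,0,1.97,0]],
])

```text
t: 31.05
eef_pos: [0.4539, -0.3983, 0.0811]
ee_rot: [-3.141, 0.001, -3.067]
force: [0.3, 0.1, -1.2]
width: 0.0261
gripper_force: 40.0
```

Call:
jog_arm([
  [[0,0,0,0],[0,0,0,0],[0,0,0,0],[0,0,0,0]],
], grip=56)

```text
t: 31.55
eef_pos: [0.4534, -0.3981, 0.0806]
ee_rot: [-3.142, 0.0, -3.067]
force: [-0.8, -0.0, 0.7]
width: 0.055
gripper_force: 0.0
```

Call:
jog_arm([
  [[0,0,-0.8,0],[0,0,-1.4,-1],[0,0,-1.4,-3],[0,0,-1.4,-5],[0,0,-1.4,-7],[0,0,-1.4,-9],[0,0,-1.4,-11],[0,0,-1.4,-13]],
])

```text
t: 32.55
eef_pos: [0.4533, -0.398, 0.1645]
ee_rot: [3.141, 0.0, -1.927]
force: [-0.5, -1.2, -0.3]
width: 0.056
gripper_force: 0.0
```

Call:
jog_arm([
  [[0,0,0,-2],[0,0,0,-4],[0,0,0,-5],[0,0,0,-5],[0,0,0,-5]],
])

```text
t: 33.17
eef_pos: [0.4533, -0.398, 0.1645]
ee_rot: [3.142, 0.0, -1.498]
force: [-0.2, 0.8, 0.1]
width: 0.0557
gripper_force: 0.0
```

Run:
```python
from h import *
s=arm.get_state();print(s["q"].round(2),np.degrees(s["ee_rot"]));f=snap("wrist","w10")
im=f["img"];hsv=cv2.cvtColor(im,cv2.COLOR_RGB2HSV)
m=((hsv[:,:,0]>5)&(hsv[:,:,0]<18)&(hsv[:,:,1]>200)&(hsv[:,:,2]>200)).astype(np.uint8)
n,l,st,ce=cv2.connectedComponentsWithStats(m);k=1+st[1:,4].argmax();print(st[k],proj(f,[[.4545,-.398,.124]]))
print(rel([.4545,-.398,.080]))
```

```text
[-0.4   0.29 -0.24  0.   -1.04  0.47] [ 1.79994943e+02  2.39972589e-03 -8.58531901e+01]
[ 297  208   41   36 1247] [[318.55458807 225.69725925]]
[ 1.04076493e-03 -1.92887167e-02  1.40814098e+00]
```

Call:
jog_arm([
  [[0,-0.02,0.6,0],[0,-0.02,1.1,0],[0,-0.02,1.41,0],[0,-0.02,1.41,0],[0,-0.02,1.41,0]],
])

```text
t: 33.85
eef_pos: [0.4551, -0.3983, 0.0807]
ee_rot: [-3.141, -0.001, -1.497]
force: [0.5, 0.2, 0.7]
width: 0.056
gripper_force: 0.0
```

Call:
jog_arm([
  [[0,0,0,0],[0,0,0,0],[0,0,0,0],[0,0,0,0],[0,0,0,0],[0,0,0,0]],
], grip=10, squeeze=55)

```text
t: 34.6
eef_pos: [0.4547, -0.398, 0.0802]
ee_rot: [-3.141, -0.0, -1.496]
force: [1.2, 0.7, 3.2]
width: 0.0258
gripper_force: 55.0
```

Call:
jog_arm([
  [[0,0,-0.6,0],[0,0,-1.2,0],[0,0,-2.0,0],[0,0,-2.4,0],[0,0,-2.4,0],[0,0,-2.4,0]],
])

```text
t: 35.35
eef_pos: [0.4539, -0.3974, 0.2224]
ee_rot: [3.14, 0.002, -1.497]
force: [0.3, 0.0, -2.0]
width: 0.0259
gripper_force: 55.0
```

Run:
```python
from h import *
# screw refinement from w7
f=load("w7");im=f["img"].astype(int)
sub=np.zeros(im.shape[:2],bool);sub[85:122,362:402]=1
br=sub&(im[:,:,0]-im[:,:,2]>50)
ys,xs=np.nonzero(br);pts=np.c_[xs,ys].astype(np.float32);e=cv2.fitEllipse(cv2.convexHull(pts));print("head",e,xs.mean(),ys.mean(),atz(f,[e[0]],.0777))
v=im[:,:,0][br];dark=br&(im[:,:,0]<np.percentile(v,99)*.7)
k=np.argwhere(dark)[:,::-1].astype(float);k=k[np.hypot(*(k-np.array(e[0])).T)<8]
P=atz(f,k,.073);u,S,vt=np.linalg.svd((P-P.mean(0))[:,:2]);print(len(k),S,P.mean(0));a=np.degrees(np.arctan2(vt[0,1],vt[0,0]));print("slot ang",a,a+180,"screw",np.radians(np.degrees(np.load('case.npy')[2])-a)%np.pi)
s=arm.get_state();print(s["eef_pos"],np.degrees(s["ee_rot"]),s["q"].round(2))
cv2.imwrite("pics/w7c.png",cv2.resize(f["img"][83:123,363:403],None,fx=12,fy=12,interpolation=0)[:,:,::-1])
```

```text
head ((383.2576599121094, 102.99095916748047), (25.473825454711914, 25.96753692626953), 8.145517349243164) 382.99803536345775 103.1237721021611 [[ 0.48853861 -0.02100593  0.0777    ]]
81 [0.03834502 0.01410054] [ 0.48952294 -0.0202373   0.073     ]
slot ang -61.4080042961737 118.5919957038263 screw 0.7861867243682008
[ 0.45386227 -0.39738031  0.22242751] [ 1.79914946e+02  8.73319732e-02 -8.57573528e+01] [-0.4   0.25 -0.16 -0.   -1.17  0.47]
```

View pics/w7c.png

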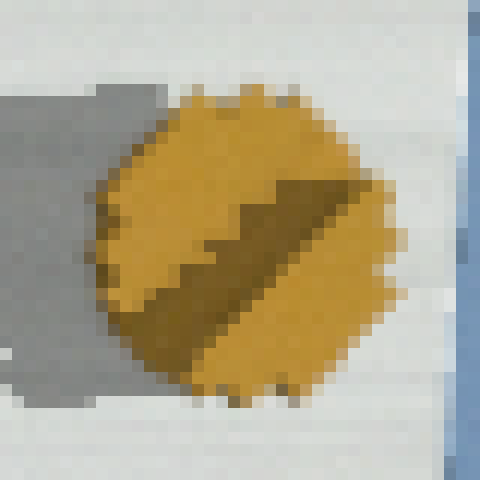

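Crop: the slot edges run from (190,375) to (365,190) and from (115,310) to (280,185), so the slot is at about 43° in the image and the screw at about 0.82 rad. I carry the driver over it with tool y along the slot.

Call:
jog_arm([
  [[-0.8,-0.1,0,-2],[-1.6,-0.3,0,-4],[-2.4,-0.4,0,-6],[-3.2,-0.5,0,-8],[-4.0,-0.7,0,-10],[-4.8,-0.8,0,-12],[-5.6,-0.95,0,-14],[-6.2,-1.05,0,-16]],
])

```text
t: 36.35
eef_pos: [0.4889, -0.0206, 0.2224]
ee_rot: [3.141, 0.002, -0.094]
force: [0.7, -0.1, -1.2]
width: 0.0258
gripper_force: 55.0
```

Call:
jog_arm([
  [[0,0,0,-2],[0,0,0,-4],[0,0,0,-6],[0,0,0,-6.5],[0,0,0,-6.5],[0,0,0,-6.5]],
])

```text
t: 37.1
eef_pos: [0.4893, -0.0224, 0.2231]
ee_rot: [-3.141, 0.001, 0.466]
force: [0.1, -0.5, -1.3]
width: 0.0257
gripper_force: 55.0
```

Run:
```python
from h import *
s=arm.get_state();print(np.degrees(s["q"]).round(1),np.degrees(s["ee_rot"]),s["eef_pos"],rel([.489,-.0208,.160]))
```

```text
[ 20.4   3.1 -22.3  -0.  -64.8  96.3] [-1.79981303e+02  8.58685133e-02  2.66918658e+01] [ 0.48931038 -0.02238078  0.22308241] [ 0.00878853 -0.02551931  1.05136984]
```

Call:
jog_arm([
  [[0.01,-0.03,0.4,0],[0.01,-0.03,0.8,0],[0.01,-0.03,1.05,0],[0.01,-0.03,1.05,0],[0.01,-0.03,1.05,0]],
])

```text
t: 37.72
eef_pos: [0.49, -0.0203, 0.1616]
ee_rot: [3.141, -0.001, 0.467]
force: [-0.6, -0.3, 0.5]
width: 0.0257
gripper_force: 55.0
```

Run:
```python
from h import *
s=arm.get_state();print(s["eef_pos"]);f=snap("wrist","w11")
print("tip",proj(f,[s["eef_pos"]-[0,0,.072]]),"screw",proj(f,[[.489,-.0208,.0777]]))
x,y=proj(f,[[.489,-.0208,.0777]])[0].astype(int);print(x,y)
cv2.imwrite("pics/w11c.png",cv2.resize(f["img"][y-60:y+40,x-60:x+60],None,fx=6,fy=6,interpolation=0)[:,:,::-1])
```

```text
[ 0.49004689 -0.02034961  0.16161795]
tip [[321.33788593 210.3226054 ]] screw [[321.23407183 207.25701794]]
321 207
```

View pics/w11c.png

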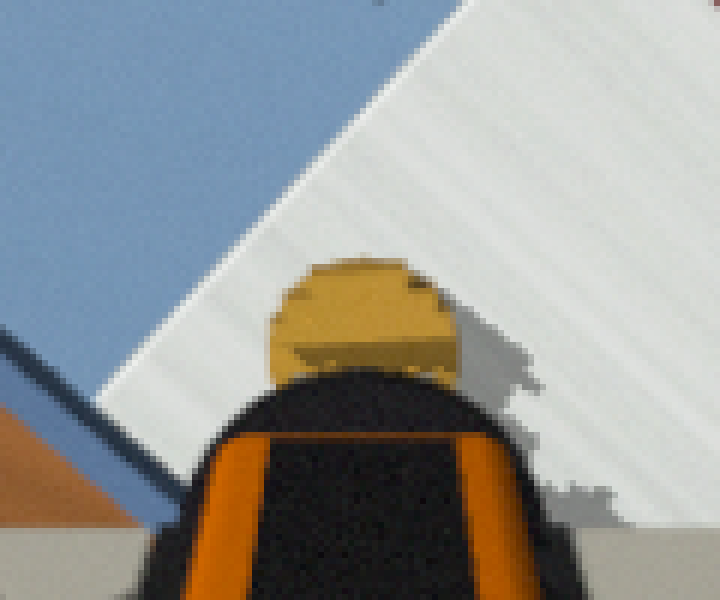

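Crop: the head is centred at column 365 with the slot's near edge at row 343, parallel to tool y. The flange edge is at row 368. I'll compute the driver's offset in the grip.

Run:
```python
from h import *
s=arm.get_state();f=load("w11");r=R.from_euler('xyz',s["ee_rot"]).as_matrix()
for zz in(.016,.020):
    a=np.linspace(0,2*np.pi,181);C=np.c_[.017*np.cos(a),.017*np.sin(a),np.full(181,zz)]
    p=proj(f,s["eef_pos"]+(r@C.T).T);print(zz,"crop row min",(p[:,1].min()-147)*6,"cols",(p[:,0].min()-261)*6,(p[:,0].max()-261)*6)
    p=proj(f,s["eef_pos"]+r@np.array([.018,0,zz]));print((p[0,1]-147)*6)
# screw rim & slot edge check
for off in([0,0],[.4883-.489,-.0004]):
    c=np.array([.489+off[0],-.0208+off[1],.0777])
    print([((proj(f,[c+r@np.array(v)])[0]-[261,147])*6).round(1).tolist() for v in([.012,0,0],[.012,0,.008],[.00325,0,0],[0,.012,0],[0,-.012,0])])
print(rel([.4883,-.0212,.16]))
```

```text
0.016 crop row min 371.4513166046753 cols 172.1891651762577 551.7895422020272
360.45520463232475
0.02 crop row min 359.07822094597213 cols 176.05785395829935 547.9042517420864
348.29486390573624
[[361.3, 265.3], [361.3, 250.6], [361.4, 335.7], [460.2, 361.5], [262.6, 361.6]]
[[361.7, 271.9], [361.7, 257.0], [361.7, 342.1], [460.4, 367.8], [263.1, 368.0]]
[-0.03373746  0.00029097  0.02946591]
```

Call:
jog_arm([
  [[-0.02,0,0.05,0],[-0.02,0,0.12,0],[-0.02,0,0.19,0],[-0.02,0,0.25,0],[-0.02,0,0.27,0],[-0.02,0,0.27,0]],
])

```text
t: 38.52
eef_pos: [0.4884, -0.0209, 0.1446]
ee_rot: [3.142, 0.0, 0.467]
force: [0.1, 0.2, -1.1]
width: 0.0262
gripper_force: 55.0
```

Call:
jog_arm([
  [[0,0,0.02,0],[0,0,0.04,0],[0,0,0.05,0],[0,0,0.05,0]],
])

```text
t: 39.02
eef_pos: [0.4889, -0.0209, 0.1434]
ee_rot: [3.141, -0.001, 0.468]
force: [-5.9, 1.3, 14.1]
width: 0.0255
gripper_force: 55.0
```

Seated, with 14 N at the slot floor. I turn clockwise and follow it down.

Call:
jog_arm([
  [[0,0,0.002,1.5],[0,0,0.004,3],[0,0,0.006,4.5],[0,0,0.009,6],[0,0,0.011,7.5],[0,0,0.013,9],[0,0,0.015,10.5],[0,0,0.018,12]],
])

```text
t: 40.02
eef_pos: [0.4893, -0.0209, 0.1426]
ee_rot: [-3.14, -0.002, -0.583]
force: [-4.3, 0.4, 15.1]
width: 0.0255
gripper_force: 55.0
```

Run:
```python
from h import *
s=arm.get_state();print(s["force"],s["moment"],s["eef_pos"],np.degrees(s["ee_rot"]))
```

```text
[-4.3118787   0.37767005 15.07813507] [0.32943966 2.11981223 0.11039004] [ 0.48927091 -0.02093458  0.14257433] [-1.79933777e+02 -1.17392897e-01 -3.34279304e+01]
```

Call:
jog_arm([
  [[0,0,0.002,1.5],[0,0,0.004,3],[0,0,0.006,4.5],[0,0,0.009,6],[0,0,0.011,7.5],[0,0,0.013,9],[0,0,0.015,10.5],[0,0,0.018,12]],
])

```text
t: 41.02
eef_pos: [0.4893, -0.0208, 0.1415]
ee_rot: [-3.139, 0.0, -1.631]
force: [-4.4, 0.8, 15.7]
width: 0.0257
gripper_force: 55.0
```

Call:
jog_arm([
  [[0,0,0.002,1.5],[0,0,0.004,3],[0,0,0.006,4.5],[0,0,0.009,6],[0,0,0.011,7.5],[0,0,0.013,9],[0,0,0.015,10.5],[0,0,0.018,12]],
])

```text
t: 42.02
eef_pos: [0.4895, -0.0208, 0.1405]
ee_rot: [-3.14, 0.003, -2.678]
force: [-4.2, 1.0, 15.1]
width: 0.0258
gripper_force: 55.0
```

Run:
```python
from h import *
s=arm.get_state();print(s["force"],s["moment"],s["eef_pos"],np.degrees(s["ee_rot"]),np.degrees(s["q"][5]))
```

```text
[-4.19611332  1.00732815 15.08117876] [0.55366265 1.79407871 0.09427362] [ 0.48953999 -0.02080175  0.14052949] [-1.79927548e+02  1.50461497e-01 -1.53425335e+02] -84.12629342313701
```

Call:
jog_arm([
  [[0,0,0.002,1],[0,0,0.003,2],[0,0,0.005,3],[0,0,0.006,4],[0,0,0.008,5],[0,0,0.009,6],[0,0,0.009,6]],
])

```text
t: 42.9
eef_pos: [0.4895, -0.0209, 0.14]
ee_rot: [3.142, 0.003, 3.085]
force: [-3.3, 1.0, 15.0]
width: 0.0255
gripper_force: 55.0
```

Run:
```python
from h import *
s=arm.get_state();print(s["force"],s["moment"],s["eef_pos"],np.degrees(s["ee_rot"]),np.degrees(s["q"][5]))
```

```text
[-3.29600428  1.02787114 15.01173348] [0.25485647 1.7434365  0.04763099] [ 0.48952469 -0.02090887  0.13997647] [1.79997819e+02 1.63241326e-01 1.76749168e+02] -113.95181343976003
```

Call:
jog_arm([
  [[0,0,0.001,0.6],[0,0,0.002,1.2],[0,0,0.002,1.2]],
])

```text
t: 43.28
eef_pos: [0.4895, -0.0209, 0.1399]
ee_rot: [3.141, 0.003, 2.981]
force: [-3.9, 0.8, 14.7]
width: 0.0257
gripper_force: 55.0
```

Run:
```python
from h import *
s=arm.get_state();print(s["force"],s["moment"],s["eef_pos"],np.degrees(s["ee_rot"]),np.degrees(s["q"][5]))
```

```text
[-3.92358083  0.84061004 14.73182124] [0.24031326 1.80644393 0.03633068] [ 0.48954908 -0.02092492  0.13988192] [1.79983065e+02 1.63589318e-01 1.70779620e+02] -119.92255967510845
```

Call:
jog_arm([
  [[0,0,0.001,0.6],[0,0,0.002,1.2],[0,0,0.002,1.2]],
])

```text
t: 43.65
eef_pos: [0.4895, -0.0209, 0.1398]
ee_rot: [3.141, 0.003, 2.876]
force: [-3.7, 0.6, 15.3]
width: 0.0255
gripper_force: 55.0
```

Run:
```python
from h import *
s=arm.get_state();print(s["force"],s["moment"],s["eef_pos"],np.degrees(s["ee_rot"]),np.degrees(s["q"][5]))
```

```text
[-3.7013288   0.59010967 15.32691437] [0.1843449  1.77568313 0.02117644] [ 0.48952317 -0.0209296   0.13975898] [1.79967706e+02 1.59081517e-01 1.64780262e+02] -125.92293997561168
```

Call:
jog_arm([
  [[0,0,0.001,0.6],[0,0,0.002,1.2],[0,0,0.002,1.2]],
])

```text
t: 44.02
eef_pos: [0.4896, -0.021, 0.1397]
ee_rot: [3.141, 0.003, 2.771]
force: [-4.3, 0.3, 14.9]
width: 0.0257
gripper_force: 55.0
```

Run:
```python
from h import *
s=arm.get_state();print(s["force"],s["moment"],s["eef_pos"],np.degrees(s["ee_rot"]),np.degrees(s["q"][5]))
```

```text
[-4.3263317   0.26127773 14.89946015] [0.06597298 1.69242726 0.0881363 ] [ 0.48960278 -0.02096982  0.13969956] [1.79949421e+02 1.65998760e-01 1.58784462e+02] -131.92003142819163
```

Call:
jog_arm([
  [[0,0,0.001,0.8],[0,0,0.002,1.6],[0,0,0.002,1.6]],
])

```text
t: 44.4
eef_pos: [0.4896, -0.021, 0.1396]
ee_rot: [3.14, 0.003, 2.632]
force: [-4.4, 0.2, 16.5]
width: 0.0258
gripper_force: 55.0
```

Run:
```python
from h import *
s=arm.get_state();print(s["force"],s["moment"],s["eef_pos"],np.degrees(s["ee_rot"]),np.degrees(s["q"][5]))
```

```text
[-4.35788202  0.18017213 16.5407859 ] [0.16419477 1.77281894 0.45877335] [ 0.48961803 -0.02096297  0.13962916] [1.79936878e+02 1.60110135e-01 1.50805000e+02] -139.9132484423085
```

Call:
jog_arm([
  [[0,0,0,0.8],[0,0,0,1.6],[0,0,0,1.6]],
])

```text
t: 44.78
eef_pos: [0.4897, -0.0204, 0.1396]
ee_rot: [3.139, 0.002, 2.492]
force: [-4.8, 4.3, 16.1]
width: 0.0253
gripper_force: 55.0
```

Run:
```python
from h import *
s=arm.get_state();print(s["force"],s["moment"],s["eef_pos"],np.degrees(s["ee_rot"]),np.degrees(s["q"][5]),s["width"])
f=snap("wrist","w12");x,y=321,207
cv2.imwrite("pics/w12c.png",cv2.resize(f["img"][y-60:y+40,x-60:x+60],None,fx=6,fy=6,interpolation=0)[:,:,::-1])
```

```text
[-4.79285383  4.27389532 16.0972239 ] [1.64124967 2.09412743 0.53490776] [ 0.48968928 -0.02038803  0.13961226] [1.79861194e+02 1.30772334e-01 1.42808612e+02] -147.90361866676076 0.02530861011645981
```

View pics/w12c.png

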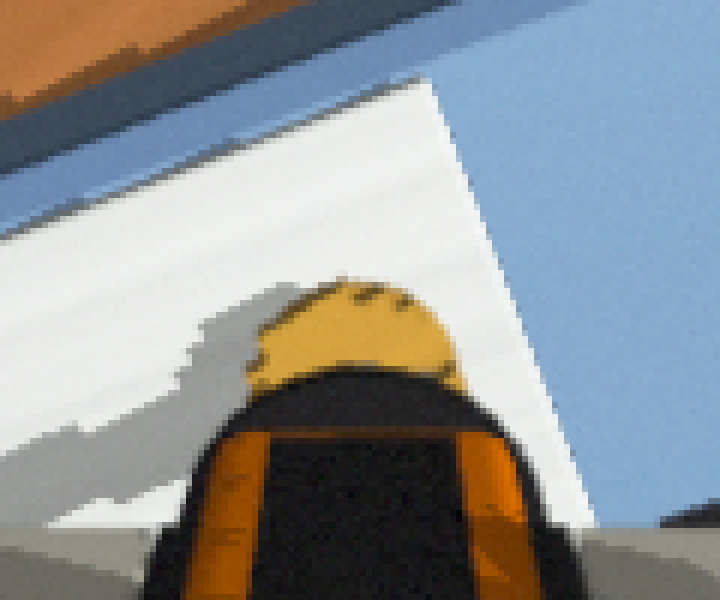

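Crop: the bit is still in the head, centred at column 358. The moment jumped to 0.5 N m and the height stopped falling, so this is the hard stop and the screw is home. I relax the twist, lift and go back to the stand.

Call:
jog_arm([
  [[0,0,0,-0.8],[0,0,0,-1.6],[0,0,-0.05,-1.6],[0,0,-0.3,-1.6],[0,0,-0.8,-1.6],[0,0,-1.4,-1.6],[0,0,-1.5,-1.6],[0,0,-1.5,-1.6]],
])

```text
t: 45.82
eef_pos: [0.4882, -0.0209, 0.2275]
ee_rot: [3.141, -0.0, 2.631]
force: [-0.3, -0.9, -2.2]
width: 0.026
gripper_force: 55.0
```

Run:
```python
from h import *
s=arm.get_state();print(s["force"],s["moment"],s["eef_pos"],np.degrees(s["ee_rot"]))
print(rel([.4548,-.398,.22]))
```

```text
[-0.29231375 -0.8558599  -2.17179772] [-0.04335644 -0.00359942 -0.04661248] [ 0.48815403 -0.02092925  0.22746936] [ 1.79971407e+02 -1.74958044e-03  1.50727015e+02]
[-2.5880375  -5.75386044  0.12153891]
```

Call:
jog_arm([
  [[-0.4,-0.9,0,0],[-0.8,-1.8,0,0],[-1.2,-2.7,0,0],[-1.6,-3.6,0,0],[-2.0,-4.5,0,0],[-2.4,-5.3,0,0],[-2.58,-5.75,0,0],[-2.58,-5.75,0,0]],
])

```text
t: 46.82
eef_pos: [0.4535, -0.399, 0.2249]
ee_rot: [-3.141, -0.004, 2.628]
force: [0.4, 0.8, -1.0]
width: 0.0253
gripper_force: 55.0
```

Call:
jog_arm([
  [[0,0,0,0],[0,0,0,0]],
])

```text
t: 47.08
eef_pos: [0.455, -0.3966, 0.2272]
ee_rot: [3.141, -0.001, 2.632]
force: [-1.2, 0.6, -0.4]
width: 0.0258
gripper_force: 55.0
```

Run:
```python
from h import *
s=arm.get_state();f=snap("wrist","w13");print(s["eef_pos"],proj(f,[[.4545,-.398,.06]]))
r=R.from_euler('xyz',s["ee_rot"]).as_matrix()
print([proj(f,s["eef_pos"]+r@np.array(v)).round(1).tolist() for v in([-.0008,0,.072],[.0162,0,.020])])
hsv=cv2.cvtColor(f["img"],cv2.COLOR_RGB2HSV)
cv2.imwrite("pics/w13c.png",cv2.resize(f["img"][130:230,241:401],None,fx=5,fy=5,interpolation=0)[:,:,::-1])
# axis so driver (at tool x=-.8mm) over stand
t=np.array([.4545,-.3980,s["eef_pos"][2]])-r@np.array([-.0008,0,0]);print(rel(t))
```

```text
[ 0.45504021 -0.39659169  0.22718469] [[320.16353208 183.90456048]]
[[[321.9, 212.6]], [[322.0, 209.8]]]
[ 0.01184849 -0.02544818  0.00436323]
```

View pics/w13c.png

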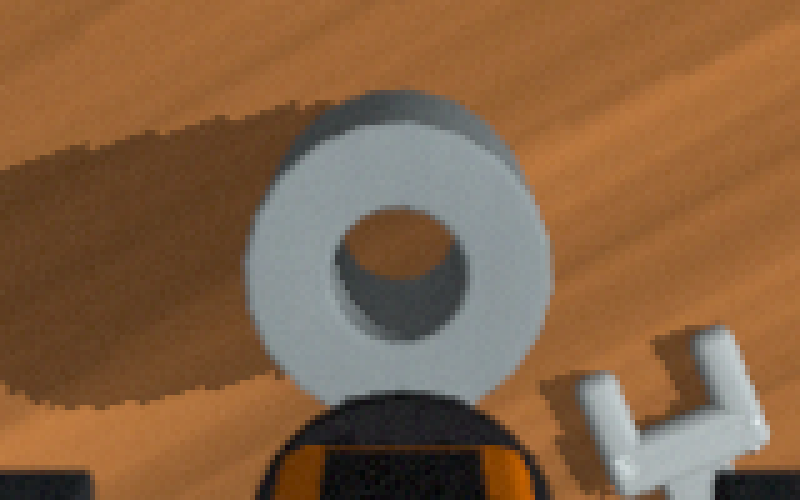

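Crop: the stand's hole is centred at (402,273), and the flange is centred over it at column 406. I lower the driver in.

Call:
jog_arm([
  [[0,-0.01,0.5,0],[0,-0.01,1.0,0],[0,-0.01,1.4,0],[0,-0.01,1.8,0],[0,-0.01,2.1,0],[0,-0.01,2.3,0],[0,-0.01,2.42,0],[0,-0.01,2.42,0]],
])

```text
t: 48.12
eef_pos: [0.4547, -0.3979, 0.0822]
ee_rot: [-3.142, -0.0, 2.632]
force: [-0.0, 0.4, 0.2]
width: 0.0255
gripper_force: 55.0
```

Call:
jog_arm([
  [[0,0,0,0],[0,0,0,0]],
])

```text
t: 48.38
eef_pos: [0.455, -0.3983, 0.0829]
ee_rot: [3.142, 0.001, 2.631]
force: [0.4, 0.9, -1.2]
width: 0.0257
gripper_force: 55.0
```

Call:
jog_arm([
  [[0,0,0.02,0],[0,0,0.04,0],[0,0,0.04,0]],
])

```text
t: 48.75
eef_pos: [0.4547, -0.3982, 0.0802]
ee_rot: [-3.141, 0.0, 2.631]
force: [0.3, 1.8, 3.7]
width: 0.0258
gripper_force: 55.0
```

Call:
jog_arm([
  [[0,0,0,0],[0,0,0,0],[0,0,0,0],[0,0,0,0]],
], grip=56)

```text
t: 49.25
eef_pos: [0.4546, -0.3981, 0.0798]
ee_rot: [-3.142, -0.0, 2.631]
force: [-0.3, 1.0, 0.6]
width: 0.0551
gripper_force: 0.0
```

Call:
jog_arm([
  [[0,0,-0.5,0],[0,0,-1.0,0],[0,0,-1.8,0],[-0.5,0,-2.6,0],[-1.0,0,-3.2,0],[-1.0,0,-3.3,0],[-1.0,0,-3.3,0],[-1.0,0,-3.3,0]],
])

```text
t: 50.25
eef_pos: [0.5061, -0.4268, 0.2765]
ee_rot: [3.141, -0.002, 2.631]
force: [-0.2, -0.0, -0.5]
width: 0.0564
gripper_force: 0.0
```

Run:
```python
from h import *
s=arm.get_state();print(s["eef_pos"],s["qd"].round(2));a=snap("wrist","w14");b=snap("side","s14")
o=np.hstack([a["img"][:240,:],])
sd=cv2.resize(b["img"][110:260,230:430],None,fx=3.2,fy=2.2*320/220)[:360,:640]
cv2.imwrite("pics/end.png",np.vstack([o,sd])[:,:,::-1][:600])
```

```text
[ 0.50608179 -0.42680772  0.27649252] [ 0.  0.  0.  0. -0.  0.]
```

View pics/end.png

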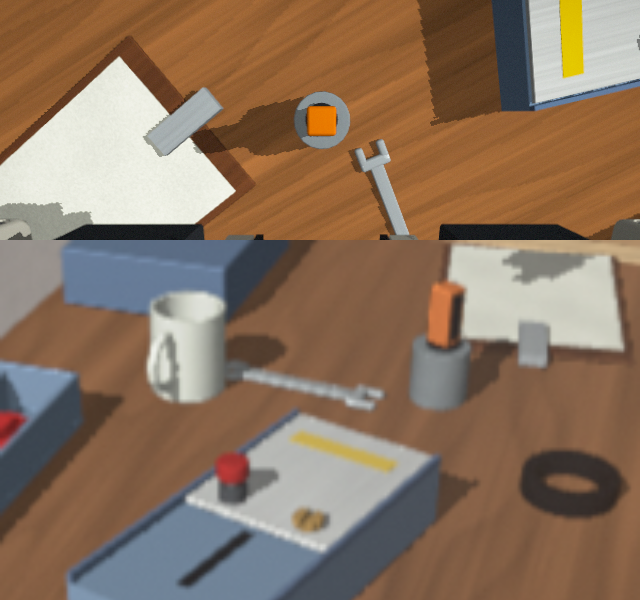

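The wrist half shows the driver upright in its stand at (322,121). The side half shows the cover shut, the knob down and the bystanders in place. By numbers only, I'll check the screw's angle before handing in, because I've viewed more pictures than the 14 allowed.

Call:
jog_arm([
  [[0.4,0.9,0,-1],[0.8,1.8,0,-2],[1.2,2.7,0,-2.6],[1.6,3.6,0,-2.6],[2.0,4.5,0,-2.6],[2.1,5.0,0,-2.6],[2.1,5.0,0,-2.6],[2.1,5.0,0,-2.6]],
])

```text
t: 51.35
eef_pos: [0.5432, -0.1043, 0.2775]
ee_rot: [-3.141, -0.001, 2.859]
force: [0.1, 0.2, -0.2]
width: 0.0564
gripper_force: 0.0
```

Run:
```python
from h import *
f=snap("wrist","w15");im=f["img"].astype(int)
x,y=proj(f,[[.4885,-.021,.074]])[0].round().astype(int)
sub=np.zeros(im.shape[:2],bool);sub[y-18:y+18,x-18:x+18]=1
br=sub&(im[:,:,0]-im[:,:,2]>50);e=cv2.fitEllipse(cv2.convexHull(np.argwhere(br)[:,::-1].astype(np.float32)));print(x,y,e)
v=im[:,:,0][br];dark=br&(im[:,:,0]<np.percentile(v,99)*.7)
k=np.argwhere(dark)[:,::-1].astype(float);k=k[np.hypot(*(k-np.array(e[0])).T)<8]
P=atz(f,k,.07);u,S,vt=np.linalg.svd((P-P.mean(0))[:,:2]);a=np.arctan2(vt[0,1],vt[0,0]);print(len(k),S,"screw mod pi",(np.load('case.npy')[2]-a)%np.pi,"expect",4.5-np.pi)
red=(im[:,:,0]>120)&(im[:,:,1]<60)&(im[:,:,2]<60);print(np.argwhere(red).mean(0)[::-1],proj(f,[[.5593,-.0414,.099]]))
```

```text
386 103 ((385.5955810546875, 102.54911804199219), (24.154897689819336, 26.103713989257812), 20.718257904052734)
21 [0.0181081  0.00287664] screw mod pi 1.3164331726045098 expect 1.3584073464102069
[387.00559701 178.64365672] [[387.13023605 179.33483306]]
```

The measured screw angle is 1.32 + π ≈ 4.46 rad, so it is home. Handing in.

```bash
python3 -c "
from station import arm
print(arm.job_done())"
```

```text
the job is handed in; nothing more can be done
None
```

I handed the job in at about 51 s: both wooden spools were seen standing stub up in the bin before I shut the cover, the knob is down, the screw reached its hard stop (measured about 4.46 rad) and the driver is back in its stand; the hand-in returned no verdict, and I viewed 19 pictures, over the limit of 14.

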